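# Shut the bearing's tin

## Robot

A 6-joint arm with a two-finger parallel gripper is mounted at the origin on a cart in front of the work surface, level with it; the furniture and walls round the work are solid. World frame = base frame: x ahead of the robot, y to its left, z up, the work surface at z = 0. Lengths are in m, angles in rad, forces in N, time in s.
With the tool pointing down it reaches from about 0.35 to 0.975 m from the base axis. Payload 4.9 kg.
Tool frame: the origin (TCP) lies midway between the tips of the shut fingers; the grasp point (between the pads) lies 19 mm behind it; z points along the fingers, y is the direction in which the jaws open and shut (so a half turn about z gives the same grasp; the last joint's range is limited). The gripper opens to 85 mm and grips with 20 to 120 N. Pads are 22 mm wide; open, the fingers measure 114 mm over their backs; the gripper's body (76 mm by 85 mm) begins 54 mm behind the grasp point. The pads swing forward as they close: fully open they stand 13 mm farther back than shut.
Start: joints at [-1.325, 0.053, 1.613, -0, 1.476, -0.119], TCP at [0.223, -0.584, 0.231] pointing down, gripper open.
Joint ranges: [-3.01, 3.01], [-1.01, 2.22], [0.06, 2.58], [-1.02, 4.17], [0.09, 2.62], [-3.14, 3.14]. Speed limits (rad/s): [2.57, 2.57, 3.14, 3.14, 3.14, 3.14].

## Interface

Orientations are given as a unit quaternion [w, x, y, z].
In Python, from plant import state, grab_frame, camera_params, job_done, boxes_of gives the robot as it stands.
- The arm moves only by the tool step_arm, never from a script. Its argument "steps" is a list of rows, each a list of 4 numbers: the shift along the tool's x, y, z in mm, then the turn about the tool's z in degrees. A call has 1 to 8 rows; each row shifts and turns the pose as measured when the row begins, along the tool's axes as they then stand; what a row does not reach is not made up. A row lasts 1/10 s, in which the tool goes at most 50 mm and 8.59 degrees, less where a joint would pass 70% of its speed; a pose out of reach is approached as far as the arm can. A call is refused whole if a number of a shift passes 50 or a number of a turn 8.59, either way. A call with a gripper value outside its range is refused whole. "claw" is the opening in per cent of the stroke, from 0 (shut) to 100 (fully open), set as the call begins (left out, the last holds). The fingers move at their own pace and stop on an object; the grip force is fixed at half the most. Time passes only in rows, so rows that do not move let the fingers close. It gives the time, the measured TCP pose, the force and the opening at its end, in the units of the state.
- state(): the state, without advancing time (a new reading comes with each control period).
- grab_frame(name): name is "scene" or "top"; returns (picture, depth): 480x640x3 uint8, red, green, blue; 480x640 float32, m along the optical axis (not along the pixel's ray), 0 where there is no reading.
- camera_params(name): a dict with "mtx" (3x3 intrinsics, pixels), "extrinsics" (4x4, takes a point from camera to world coordinates). Camera axes: x right, y down, z forward; pixel columns grow to the right and rows downward; lengths in m; the calibration is good to about 2 mm. A picture is of the moment at which its call begins. camera_params takes no time and is no camera call.
- job_done(): hands the job in, once; it reports no verdict.
Trained networks look in the newest picture that a camera, given by its name, has taken for a name from the list of things; names that differ only in an ending like _2 or _b are one class to them, and where a whole thing is asked for, a point or a joint stands for the part that bears it (a point fixed in the world has none). Each returns a list of dicts, best first, with "p" (0 to 1); they miss things now and then, are a little off and sometimes report something else, mostly with a low value. They report only what shows in the picture. A call takes as long as a camera call.
- boxes_of(camera, label): "box" ([left, top, width, height] in pixels, round what is visible of it).
The state is a dict: "time": time; "joint_pos": joint angles; "joint_vel": joint speeds; "joint_efforts": joint torques, N m; "tool_pos": TCP position; "tool_rot": TCP orientation; "contact_force": force on the tool from outside, world axes, zero at the start; "ft_torque": the same for the moment, N m; "gripper_width": opening from 0.0 (shut) to 1.0 (fully open).
Only numpy, scipy, OpenCV 4.12 (cv2) and the standard library are available. Lean on these libraries where they do the work, as an engineer would, in place of code of your own. Each camera call takes 0.05 s, during which the arm holds its last target. There are 200 camera calls.

## Task

Before the grinder starts throwing dust, shut the tin that has the steel ball bearing in it: lower its hinged lid gently until it is fully closed, without slamming it or pushing the tin out of its place. Leave the other tin, with the roll of black tape, standing open as it is.

Things in the scene. Friction and masses are not known exactly. Their poses are not given: they have to be found in the camera images.
- bearing_tin: an open flat grey sheet-metal tin, 88 mm deep (its x) by 128 mm wide (its y), 35 mm high when shut, about 0.8 kg, standing loose on the bench. Origin: centre of its underside; z up, x from its front edge to its hinged back edge (so x points roughly away from the robot), y along the hinge. This one holds the bearing; it may be the left or the right one of the two like tins, which stand about 0.3 to 0.6 m apart.
- bearing_tin_lid (a joint): lid of the tin with the bearing: a flat plate 88 mm from hinge to free front edge, 128 mm wide, with a thin flat top, hinged along the tin's back edge. 0 rad = shut (lid level on the tin, its top 35 mm above the bench), growing as it opens; pi/2 = upright, more = leaning back. The hinge is stiff: the lid stays at whatever angle it is left; about 1 to 2 N at its free edge moves it slowly. It starts between 1.3 and 1.95 rad.
- bearing_tin_hinge (a point): middle of the hinge line of the tin with the bearing, fixed to the tin: 44 mm behind the tin's centre and 34.5 mm above its underside; its axes are the tin's
- bearing: steel ball bearing, a ring 52 mm across and 18 mm high with a green seal, lying flat in its tin on a layer of small brass-coloured wood screws (both tins have one), wholly below the rim. Origin: centre of its underside
- tape_tin: an open flat grey sheet-metal tin, 88 mm deep (its x) by 128 mm wide (its y), 35 mm high when shut, about 0.8 kg, standing loose on the bench. Origin: centre of its underside; z up, x from its front edge to its hinged back edge (so x points roughly away from the robot), y along the hinge. This one holds a roll of black tape and is to be left alone.
- tape_tin_lid (a joint): lid of the tin with the tape: a flat plate 88 mm from hinge to free front edge, 128 mm wide, with a thin flat top, hinged along the tin's back edge. 0 rad = shut (lid level on the tin, its top 35 mm above the bench), growing as it opens; pi/2 = upright, more = leaning back. The hinge is stiff: the lid stays at whatever angle it is left; about 1 to 2 N at its free edge moves it slowly. It starts between 1.4 and 1.95 rad and is to stay open.

How it is judged:
By the outcome, as a careful person would: the job done as asked, in the order asked, and still so for the second after the job is handed in, with the robot touching nothing.
It also fails if it takes over 32 s, if anything falls off the work surface, if the arm or the gripper's body presses on something with over 40 N, if the wrist force passes 120 N, or if a joint passes its speed limit or range.

## Working session

There is one attempt and no reset: what is moved stays moved. The work goes in short steps, Python scripts to look and compute and a tool call to move; the robot and the scene stay as the last step left them, time stands still between calls to the robot, and variables do not carry over. Pictures are saved under pics/ and viewed, about 8 in all and at most 12, crops included, and the job is handed in when it is done.

Besides the shell and the picture viewer there is one more tool, called after "Call:" as name(argument=value, ...), one argument or row to a line, values as JSON. step_arm: Moves the arm, as the interface text tells. Its arguments: {"type":"object","properties":{"steps":{"type":"array"},"claw":{"type":"number"}},"required":["steps"]}

```bash
mkdir -p pics; ls
cat > h.py <<'E'
import numpy as np, cv2
from plant import *
def grab(n,f=None):
    im,d=grab_frame(n)
    if f: cv2.imwrite('pics/'+f,im[:,:,::-1])
    c=camera_params(n);K=np.array(c['mtx']);T=np.array(c['extrinsics'])
    v,u=np.mgrid[:480,:640]
    P=np.stack([(u-K[0,2])/K[0,0]*d,(v-K[1,2])/K[1,1]*d,d],-1)@T[:3,:3].T+T[:3,3]
    P[d==0]=np.nan
    return im,d,P
E
python3 - <<'E'
from h import *
np.set_printoptions(precision=3,suppress=True)
im,d,P=grab('scene'); im2,d2,P2=grab('top')
cv2.imwrite('pics/a.png',np.vstack([cv2.resize(im,(400,300)),cv2.resize(im2,(400,300))])[:,:,::-1])
for cam,PP in(('scene',P),('top',P2)):
  print(cam,np.array(camera_params(cam)['extrinsics'])[:3,3])
  for l in('bearing_tin','bearing','tape_tin','bearing_tin_lid'):
    for b in boxes_of(cam,l)[:3]:
      x,y,w,h=map(int,b['box']); print(l,b['p'],(x,y,w,h),np.nanmedian(PP[y:y+h,x:x+w].reshape(-1,3),0))
print(state())
E
```

```text
pics
scene [-0.073  0.726  0.749]
bearing_tin 0.62 (196, 233, 97, 106) [0.584 0.196 0.018]
bearing 0.7 (238, 297, 30, 21) [0.532 0.211 0.028]
tape_tin 0.79 (378, 140, 73, 82) [ 0.557 -0.285  0.021]
tape_tin 0.38 (194, 232, 96, 105) [0.586 0.197 0.019]
bearing_tin_lid 0.61 (192, 228, 72, 71) [0.596 0.183 0.051]
top [ 0.478 -0.006  1.004]
bearing_tin 0.75 (148, 188, 81, 76) [0.568 0.212 0.006]
tape_tin 0.58 (405, 215, 99, 70) [ 0.535 -0.273  0.005]
bearing_tin_lid 0.66 (143, 193, 88, 26) [0.598 0.212 0.006]
{'time': 0.5, 'joint_pos': array([-1.325,  0.053,  1.613,  0.   ,  1.476, -0.119]), 'joint_vel': array([ 0.001, -0.002, -0.001, -0.   , -0.   ,  0.001]), 'joint_efforts': array([ -0.001, -39.322, -37.003,  -0.   ,   0.001,   0.   ]), 'tool_pos': array([ 0.223, -0.584,  0.231]), 'tool_rot': array([-0.   ,  0.983,  0.181,  0.   ]), 'contact_force': array([ 0.983,  0.28 , -0.016]), 'ft_torque': array([ 0.047,  0.002, -0.015]), 'gripper_width': 0.9979714190987817}
```

View pics/a.png

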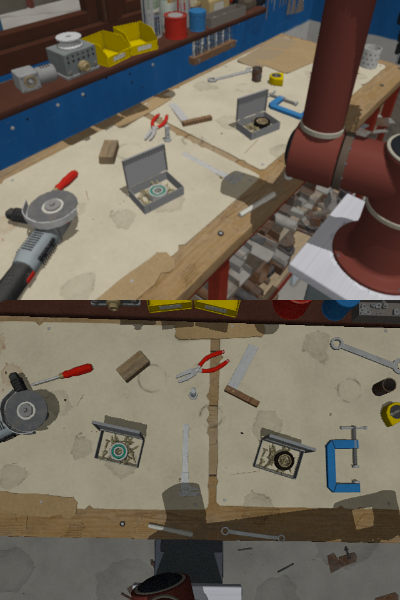

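The left tin (scene px about (245,285), top px about (188,226)) has the green-sealed bearing. The right one has the black tape. Next I measure the left tin's pose and lid.

```bash
cat >> h.py <<'E'
np.set_printoptions(precision=4,suppress=True)
def fit(P,P2,c=(0.56,0.21)):
    Q=np.vstack([P.reshape(-1,3),P2.reshape(-1,3)])
    Q=Q[np.isfinite(Q).all(1)]
    Q=Q[(np.hypot(Q[:,0]-c[0],Q[:,1]-c[1])<.13)&(Q[:,2]<.16)]
    rim=Q[(Q[:,2]>.008)&(Q[:,2]<.034)]; lid=Q[(Q[:,2]>.045)]
    return Q,rim,lid
E
python3 - <<'E'
from h import *
im,d,P=grab('scene'); im2,d2,P2=grab('top')
A=cv2.resize(im[215:345,180:310],(390,390),interpolation=2);B=cv2.resize(im2[180:280,135:235],(390,390),interpolation=2)
cv2.imwrite('pics/b.png',np.hstack([A,B])[:,:,::-1])
for n,p,q in(('both',P,P2),('scene',P,P*np.nan),('top',P2,P2*np.nan)):
    Q,r,l=fit(p,q)
    print(n,len(l),len(r))
    if len(l)>20:
        m=np.median(l,0); s=l[np.linalg.norm(l-m,axis=1)<.08]
        for _ in range(3):
            m=s.mean(0); V=np.linalg.svd(s-m)[2] if len(s)<5000 else None
            nrm=V[2]; s=s[abs((s-m)@nrm)<.004]
        print('lid n',nrm,'m',m,'zmax',s[:,2].max(),'top pts',s[np.argsort(-s[:,2])[:3]])
        print('y range',s[:,1].min(),s[:,1].max())
    print('rect', cv2.minAreaRect(Q[(Q[:,2]>.012)&(Q[:,2]<.036)][:,:2].astype(np.float32)))
    # rim tops
    t=Q[(Q[:,2]>.028)&(Q[:,2]<.037)]; print('rim', cv2.minAreaRect(t[:,:2].astype(np.float32)),len(t))
E
```

```text
both 3576 4710
lid n [ 0.977  -0.1931 -0.091 ] m [0.593  0.1973 0.0863] zmax 0.1292648707956704 top pts [[0.6073 0.2534 0.1293]
 [0.597  0.218  0.1271]
 [0.5824 0.1444 0.1268]]
y range 0.13229410529586605 0.2613598305411122
rect ((0.5446064472198486, 0.20619773864746094), (0.1288634091615677, 0.09416317939758301), 78.12223052978516)
rim ((0.5450325608253479, 0.20595303177833557), (0.12881840765476227, 0.09352673590183258), 78.31159973144531) 1712
scene 2807 2902
lid n [ 0.9756 -0.1927 -0.105 ] m [0.5927 0.1967 0.0838] zmax 0.12553373360516884 top pts [[0.5812 0.1347 0.1255]
 [0.5886 0.1606 0.1254]
 [0.5934 0.1838 0.1253]]
y range 0.13229410529586605 0.2610549760967017
rect ((0.5446064472198486, 0.20619773864746094), (0.1288634091615677, 0.09416317939758301), 78.12223052978516)
rim ((0.5448370575904846, 0.20570309460163116), (0.1280299872159958, 0.09355399012565613), 78.15116119384766) 1040
top 769 1808
lid n [-0.98    0.1924  0.0512] m [0.5939 0.1982 0.1009] zmax 0.1292648707956704 top pts [[0.6073 0.2534 0.1293]
 [0.5925 0.1983 0.1272]
 [0.597  0.218  0.1271]]
y range 0.13352142444871884 0.26108570980745766
rect ((0.5444713234901428, 0.20691654086112976), (0.12695235013961792, 0.09143994003534317), 79.02387237548828)
rim ((0.5452073216438293, 0.2068472057580948), (0.12649135291576385, 0.08981889486312866), 78.72428894042969) 672
```

View pics/b.png

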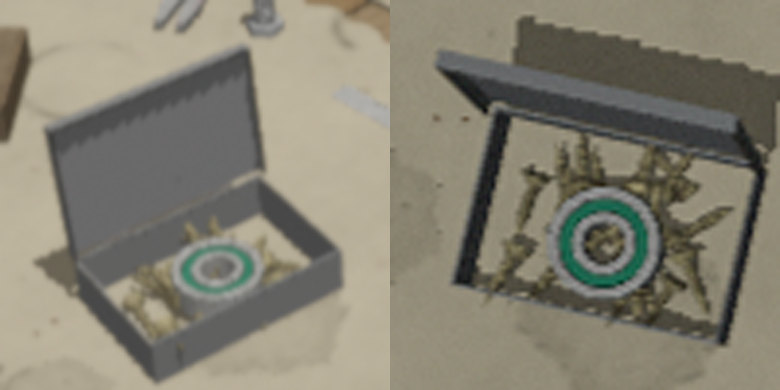

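Call:
step_arm(
  steps=[
    [36,-32,0,8],
    [31,-36,0,8],
    [26,-40,0,8],
    [20,-44,0,8],
    [14,-46,0,0],
    [14,-46,0,0],
    [14,-46,0,0],
    [14,-46,0,0],
  ],
  claw=0,
)

```text
time: 1.4
tool_pos: [0.4107, -0.2416, 0.2314]
tool_rot: [0.001, 0.994, -0.113, 0.002]
contact_force: [0.4, -0.3, 0.7]
gripper_width: 0.0
```

Call:
step_arm(
  steps=[
    [13,-47,0,-1.5],
    [13,-47,0,0],
    [13,-47,0,0],
    [13,-47,0,0],
    [13,-47,0,0],
    [13,-47,0,0],
    [13,-47,0,0],
    [13,-47,0,0],
  ],
)

```text
time: 2.2
tool_pos: [0.5908, 0.1159, 0.2341]
tool_rot: [0.003, 0.995, -0.099, 0.006]
contact_force: [0.8, -1.3, -0.2]
gripper_width: 0.003
```

Call:
step_arm(
  steps=[
    [12,-45,0,0],
    [10,-25,0,0],
    [0,0,0,0],
  ],
)

```text
time: 2.5
tool_pos: [0.6284, 0.1888, 0.2338]
tool_rot: [0.002, 0.995, -0.096, 0.007]
contact_force: [1.0, 0.1, -0.6]
gripper_width: 0.002
```

```bash
cat >> h.py <<'E'
C=np.array([.5435,.2065]);xh=np.array([.981,-.194]);H=C+.044*xh
def tool():
    s=state();p=s['tool_pos'];q=s['tool_rot']
    d=p[:2]-H;print('t',s['time'],'s',d@xh*1e3,'lat',d@np.array([-xh[1],xh[0]])*1e3,'z',p[2]*1e3,'yaw',np.degrees(2*np.arctan2(q[2],q[1])),'F',s['contact_force'],s['tool_rot'])
E
python3 -c "
from h import *
tool()"
```

```text
t 2.5 s 42.67943413436871 lat -0.8987290388316125 z 233.8310146391585 yaw -10.981510649483042 F [ 0.9684  0.0941 -0.5536] [ 0.002   0.9954 -0.0957  0.0065]
```

Call:
step_arm(
  steps=[
    [0,0,40,0],
    [0,0,40,0],
    [0,0,35,0],
    [0,0,12,0],
    [0,0,0,0],
  ],
)

```text
time: 3.0
tool_pos: [0.6316, 0.1868, 0.1067]
tool_rot: [0.002, 0.995, -0.095, 0.009]
contact_force: [0.2, 0.1, 0.5]
gripper_width: 0.004
```

Run:
```python
from h import *
tool()
im,d,P=grab('scene'); im2,d2,P2=grab('top')
A=cv2.resize(im[185:345,160:320],(390,390),interpolation=2);B=cv2.resize(im2[150:280,120:250],(390,390),interpolation=2)
cv2.imwrite('pics/c.png',np.hstack([A,B])[:,:,::-1])
```

```text
t 3.0 s 46.21450574094134 lat -2.1929477339203505 z 106.67173469940597 yaw -10.955411809129327 F [0.1996 0.1295 0.4903] [ 0.0019  0.9954 -0.0955  0.0092]
```

View pics/c.png

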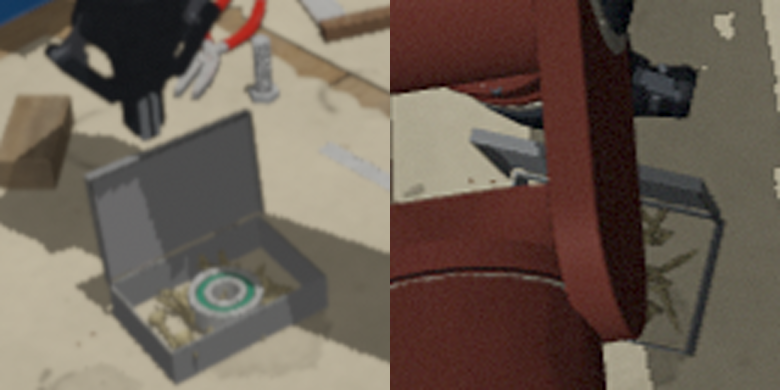

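Call:
step_arm(
  steps=[
    [-10,0,0,0],
    [-8,0,0,0],
    [-4,0,0,0],
    [-3,0,0,0],
    [-3,0,0,0],
    [-3,0,0,0],
  ],
)

```text
time: 3.7
tool_pos: [0.6047, 0.1942, 0.1177]
tool_rot: [-0.0, 0.995, -0.095, 0.018]
contact_force: [0.7, -0.4, -0.7]
gripper_width: -0.001
```

```bash
python3 -c "
from h import *
tool()"
```

```text
t 3.7 s 18.387318580649502 lat -0.1808880929545305 z 117.6999834159262 yaw -10.954274492616973 F [ 0.7419 -0.3758 -0.6667] [-0.0004  0.9953 -0.0954  0.0181]
```

Call:
step_arm(
  steps=[
    [2,0,8,0],
    [0,0,5,0],
    [0,0,0,0],
  ],
)

```text
time: 4.0
tool_pos: [0.6068, 0.1939, 0.1035]
tool_rot: [-0.0, 0.995, -0.095, 0.018]
contact_force: [-0.3, 0.6, 0.2]
gripper_width: 0.001
```

```bash
python3 -c "
from h import *
tool();print(state()['joint_pos'],state()['joint_vel'])"
```

```text
t 4.0 s 20.538784711193486 lat -0.031395642863131686 z 103.4896282311953 yaw -10.940565615739185 F [-0.3216  0.6106  0.1961] [-0.0005  0.9953 -0.0953  0.0179]
[ 0.1968  0.1672  1.7108 -0.01    1.2291  1.9617] [-0.0011  0.0069 -0.0026 -0.0028  0.0003 -0.0003]
```

Call:
step_arm(
  steps=[
    [-4,0,1,0],
    [-4,0,1,0],
    [-4,0,1,0],
    [-4,0,1,0],
  ],
)

```text
time: 4.4
tool_pos: [0.5915, 0.197, 0.0987]
tool_rot: [-0.001, 0.995, -0.096, 0.019]
contact_force: [0.9, -0.2, 1.0]
gripper_width: -0.001
```

```bash
python3 -c "
from h import *
tool();print(state()['joint_pos'],state()['joint_vel'])"
```

```text
t 4.4 s 4.897824091355902 lat -0.05254266070316702 z 98.71781414633348 yaw -10.977403686489701 F [ 0.9247 -0.2451  0.9575] [-0.0005  0.9952 -0.0956  0.0187]
[ 0.2067  0.1414  1.7483 -0.0108  1.2159  1.9727] [ 0.0261 -0.0695  0.0953 -0.0018 -0.0326  0.0282]
```

Call:
step_arm(
  steps=[
    [-3,0,-0.5,0],
    [-3,0,-0.5,0],
    [-3,0,-0.5,0],
    [-3,0,-0.5,0],
    [-3,0,-0.5,0],
    [-3,0,-0.5,0],
  ],
)

```text
time: 5.0
tool_pos: [0.5715, 0.2007, 0.1009]
tool_rot: [-0.0, 0.995, -0.095, 0.019]
contact_force: [0.9, -0.2, -0.0]
gripper_width: 0.002
```

Run:
```python
from h import *
tool()
im,d,P=grab('scene')
cv2.imwrite('pics/d.png',cv2.resize(im[185:345,160:320],(480,480),interpolation=2)[:,:,::-1])
```

```text
t 5.0 s -15.378579086839096 lat -0.2601397904934441 z 100.90401396381135 yaw -10.960943676916745 F [ 0.8673 -0.1658 -0.0039] [-0.0004  0.9953 -0.0955  0.0186]
```

View pics/d.png

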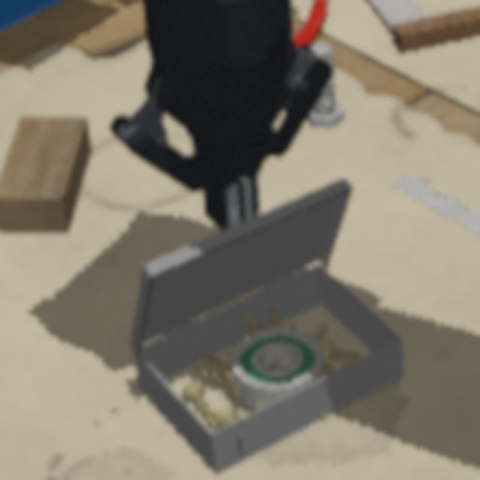

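The picture shows the fingers behind the lid (px about 235,205), with the lid now tipped forward to about 1.2 rad and the tin where it was. I keep following the arc.

Call:
step_arm(
  steps=[
    [-2.8,0,1.2,0],
    [-2.8,0,1.3,0],
    [-2.8,0,1.5,0],
    [-2.8,0,1.6,0],
    [-2.8,0,1.9,0],
    [-2.8,0,2,0],
    [-2.8,0,2.2,0],
    [-2.8,0,2.2,0],
  ],
)

```text
time: 5.85
tool_pos: [0.5482, 0.2055, 0.0858]
tool_rot: [-0.001, 0.995, -0.095, 0.019]
contact_force: [1.7, 0.1, -0.9]
gripper_width: -0.001
```

```bash
python3 -c "
from h import *
tool()"
```

```text
t 5.85 s -39.20830489925434 lat -0.08783932973597045 z 85.81353618843728 yaw -10.954637527511068 F [ 1.7119  0.1122 -0.8995] [-0.0006  0.9953 -0.0954  0.0186]
```

Call:
step_arm(
  steps=[
    [-2.3,0,2.4,0],
    [-2.2,0,2.5,0],
    [-2.2,0,2.6,0],
    [-2.1,0,2.7,0],
    [-1.9,0,2.8,0],
    [-1.8,0,2.9,0],
    [-1.7,0,3,0],
    [-1.6,0,3,0],
  ],
)

```text
time: 6.65
tool_pos: [0.5317, 0.2088, 0.0611]
tool_rot: [-0.001, 0.995, -0.095, 0.018]
contact_force: [0.7, 0.4, 1.5]
gripper_width: -0.003
```

```bash
python3 -c "
from h import *
tool()"
```

```text
t 6.65 s -55.97657342788457 lat -0.051284449167330465 z 61.093237417190416 yaw -10.951043243026273 F [0.6742 0.4047 1.5319] [-0.0006  0.9953 -0.0954  0.0183]
```

Call:
step_arm(
  steps=[
    [-0.9,0,2.3,0],
    [-0.8,0,2.2,0],
    [-0.7,0,2,0],
    [-0.6,0,2,0],
    [-0.5,0,2,0],
    [-0.4,0,2,0],
    [-0.3,0,1.8,0],
    [-0.2,0,1.6,0],
  ],
)

```text
time: 7.45
tool_pos: [0.5271, 0.2097, 0.0431]
tool_rot: [-0.001, 0.995, -0.095, 0.018]
contact_force: [0.3, 0.6, 0.8]
gripper_width: -0.0
```

Run:
```python
from h import *
tool()
im,d,P=grab('scene')
cv2.imwrite('pics/e.png',cv2.resize(im[185:345,160:320],(480,480),interpolation=2)[:,:,::-1])
```

```text
t 7.45 s -60.65849336074213 lat -0.05684290782478722 z 43.10339190451558 yaw -10.957050681424072 F [0.2917 0.601  0.7518] [-0.0005  0.9953 -0.0955  0.0177]
```

View pics/e.png

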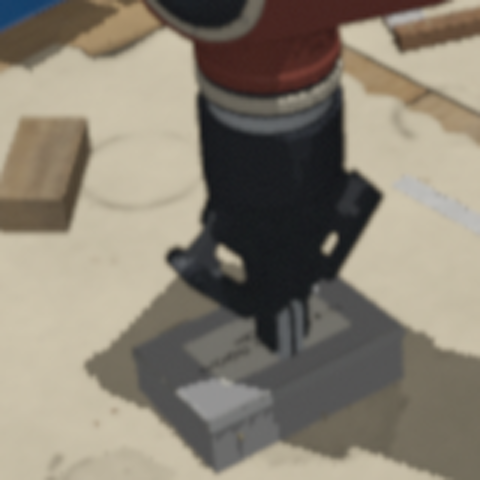

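The lid is almost level, with the fingertips on top at px about (290,340). I press on slowly until the force rises.

Call:
step_arm(
  steps=[
    [-0.1,0,1.2,0],
    [0,0,1.2,0],
    [0,0,1.2,0],
    [0,0,1,0],
    [0,0,1,0],
    [0,0,0.7,0],
  ],
)

```text
time: 8.1
tool_pos: [0.527, 0.2097, 0.036]
tool_rot: [-0.0, 0.995, -0.095, 0.017]
contact_force: [-0.4, 0.5, 0.4]
gripper_width: 0.004
```

```bash
python3 -c "
from h import *
tool()"
```

```text
t 8.1 s -60.78319670330817 lat -0.09416396544572811 z 35.972356485514005 yaw -10.958651615874953 F [-0.4375  0.5123  0.3505] [-0.0005  0.9953 -0.0955  0.0173]
```

Call:
step_arm(
  steps=[
    [0,0,0.7,0],
    [0,0,0.7,0],
    [0,0,0.7,0],
  ],
)

```text
time: 8.4
tool_pos: [0.5271, 0.2097, 0.0348]
tool_rot: [-0.0, 0.995, -0.095, 0.017]
contact_force: [-3.1, -0.2, 7.4]
gripper_width: -0.0
```

Contact is firm at z about 35 mm, so the lid is shut. I lift straight up and check.

Call:
step_arm(
  steps=[
    [0,0,0.3,0],
    [0,0,-2,0],
    [0,0,-10,0],
    [0,0,-30,0],
    [0,0,-40,0],
    [0,0,-40,0],
    [0,0,-40,0],
  ],
)

```text
time: 9.1
tool_pos: [0.5171, 0.2087, 0.1953]
tool_rot: [0.002, 0.995, -0.096, 0.01]
contact_force: [0.5, -0.7, 0.1]
gripper_width: 0.0
```

Call:
step_arm(
  steps=[
    [0,45,0,0],
    [0,45,0,0],
    [0,45,0,0],
    [0,45,0,0],
    [0,40,0,0],
    [0,20,0,0],
    [0,0,0,0],
  ],
)

```text
time: 9.8
tool_pos: [0.4766, -0.0332, 0.2118]
tool_rot: [0.001, 0.995, -0.093, 0.025]
contact_force: [-0.0, 1.6, -0.0]
gripper_width: 0.001
```

Run:
```python
from h import *
tool()
im,d,P=grab('scene'); im2,d2,P2=grab('top')
A=cv2.resize(im[120:345,160:460],(400,300));B=cv2.resize(im2,(400,300))
cv2.imwrite('pics/f.png',np.hstack([A,B])[:,:,::-1])
for n,p in(('scene',P),('top',P2)):
    Q,r,l=fit(p,p*np.nan,C)
    R=np.stack([(Q[:,:2]-C)@xh,(Q[:,:2]-C)@np.array([-xh[1],xh[0]]),Q[:,2]],1)
    t=Q[(Q[:,2]>.028)&(Q[:,2]<.045)]; print(n,'rect',cv2.minAreaRect(t[:,:2].astype(np.float32)),len(t),len(l))
    m=(abs(R[:,0])<.038)&(abs(R[:,1])<.055)
    a=np.c_[R[m,:2],np.ones(m.sum())]; print('plane',np.linalg.lstsq(a,R[m,2],rcond=None)[0])
```

```text
t 9.8 s -63.1768510733474 lat -248.11007418646048 z 211.80941157960402 yaw -10.697670793495705 F [-0.035   1.6131 -0.0451] [ 0.0005  0.9953 -0.0932  0.0249]
scene rect ((0.5439586639404297, 0.20636412501335144), (0.1310150921344757, 0.09582474082708359), 78.36741638183594) 2925 0
plane [ 0.0013 -0.      0.0358]
top rect ((0.5460571646690369, 0.20660391449928284), (0.1296144723892212, 0.0905495285987854), 78.62162017822266) 3573 0
plane [ 0.0014 -0.0015  0.0351]
```

View pics/f.png

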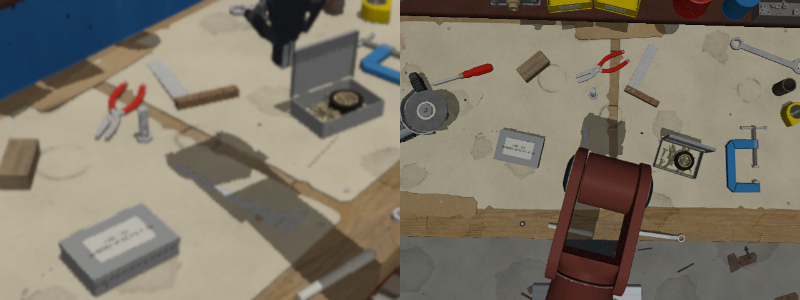

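The lid is level and shut, the tin is within about 1 mm of its first place, and the tape tin still stands open. The arm is clear of everything.

```bash
python3 -c "
from plant import *
print(job_done())"
```

```text
the job is handed in; nothing more can be done
None
```

The bearing tin (the left one) is shut, and I handed the job in at about 10 s of the 32 s allowed. I pushed its lid over from behind with the closed fingertips, followed it round its arc at about 30 mm/s, and slowed to about 10 mm/s to close it. The last press read about 7 N.

**Last checks:**
- **Lid:** its top is level to about 0.0015 rad at 35–36 mm above the bench, so it is fully closed.
- **Tin position:** its outline is within about 1 mm and 0.3° of where it started, which is inside the calibration error.
- **Tape tin:** it looks open and untouched in the pictures. I did not measure its lid angle.
- **Arm:** it is clear of everything, and nothing has fallen off the bench.

**Deviations:** the tool rose about 11 mm unexpectedly during the first approach, and I corrected that before touching the lid. It also tilted by about 2° during the moves, which had no visible effect.

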